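# Open the dial-top jar and shake the mixing balls into the bowl

## Robot

A 6-joint arm with a two-finger parallel gripper is mounted at the origin on the work surface. World frame = base frame: x ahead of the robot, y to its left, z up, the work surface at z = 0. Lengths are in m, angles in degrees, forces in N, time in s.
With the tool pointing down it reaches from about 0.35 to 0.85 m from the base axis. Payload 8.1 kg.
Tool frame: the origin (TCP) lies at the very end of the fingers, on their centre line; the grasp point (between the pads) lies 19 mm behind it; z points along the fingers, y is the line along which they close (so a half turn about z gives the same grasp; the last joint's range is limited). The gripper opens to 93 mm and grips with 3 to 60 N. Pads are 15 mm wide; open, the fingers measure 128 mm over their backs; the gripper's body (75 mm by 188 mm) begins 65 mm behind the grasp point.
Start: joints at [-77.258, 7.471, 85.268, -0, 87.261, -4.893], TCP at [0.182, -0.572, 0.219] pointing down, gripper open.
Joint ranges: [-169.43, 169.43], [-51.17, 129.36], [1.28, 143.12], [-76.62, 256.62], [0, 156.53], [-152.29, 152.29]. Speed limits (degrees/s): [136.94, 136.94, 159.86, 180, 180, 180].

## Interface

Orientations are given as [roll, pitch, yaw] about the fixed x, y, z axes, in that order (R = Rz(yaw) Ry(pitch) Rx(roll)).
In Python, from cell import bot gives the robot as it stands.
- The arm moves only by the shell command python3 -m handwheel 'ROWS' [OPENING]. ROWS is text: rows parted by semicolons, each of 6 numbers parted by spaces: the shift along the tool's x, y, z in m, then the turn, a rotation vector about the tool's x, y, z in rad. In form: tx ty tz ax ay az; .... A call has exactly 10 rows; each row shifts and turns the commanded pose from where the row before left it, along the tool's axes as they then stand; what a row does not reach is not made up. A row lasts 1/10 s, in which the tool goes at most 50 mm and 8.59 degrees, less where a joint would pass 70% of its speed; a pose out of reach is approached as far as the arm can. A call is refused whole if a number of a shift passes 0.05 or a number of a turn 0.15, either way. A call with a gripper value outside its range is refused whole. OPENING is the opening in per cent of the stroke, from 0 (shut) to 100 (fully open), set as the call begins (- or left out, the last holds). The fingers move at their own pace and stop on an object; the grip force is fixed at half the most. Time passes only in rows, so rows that do not move let the fingers close, or fill a call up. It gives the time, the measured TCP pose, the force, the opening and the grip force at its end, in the units of the state.
- bot.read_state(): the state, without advancing time (a new reading comes with each control period).
- bot.capture(name): name is "scene" or "top"; returns the picture (384x512x3 uint8, red, green, blue); there is no depth.
- bot.camera_params(name): a dict with "camera_matrix" (3x3 intrinsics, pixels), "R" (3x3) and "t" (3): a world point X has camera coordinates R X + t. Camera axes: x right, y down, z forward; pixel columns grow to the right and rows downward; lengths in m; the calibration is good to about 2 mm. A picture is of the moment at which its call begins. camera_params takes no time and is no camera call.
- bot.finish_job(): hands the job in; it is judged then, once.
The state is a dict: "time": time; "joint_positions": joint angles; "qvel": joint speeds; "effort": joint torques, N m; "eef_pos": TCP position; "eef_rot": TCP orientation; "force": force on the tool from outside, world axes, zero at the start; "wrist_torque": the same for the moment, N m; "width": finger opening in m; "finger_force": force on a finger pad.
Only numpy, scipy, OpenCV 4.12 (cv2) and the standard library are available. Lean on these libraries where they do the work, as an engineer would, in place of code of your own. Each camera call takes 0.05 s, during which the arm holds its last target. There are 200 camera calls.

## Task

The little glass jar with the dial top holds four steel mixing balls that are wanted in the white mixing bowl. With the jar standing on its board, turn the dial until its largest opening lies squarely over the pouring lip, then pick the jar up, tip it close above the bowl and shake all four balls out into it, spilling none. Stand the jar upright back on the board it came from, and leave the bowl and everything else where it is.

Things in the scene. Friction and masses are not known exactly. Their poses are not given: they have to be found in the camera images.
- jar: Loose dial-top jar, about 0.33 kg: clear round glass 55 mm in diameter up to 62 mm, a 58 mm metal collar to 81.5 mm, then the dial; 101 mm tall in all. Origin: centre of the underside, z up. Its +x points to its outlet and pouring lip (a tongue 24 mm wide on the collar, out to 40 mm from the axis, 77 to 85 mm up): towards the robot, within 30 degrees of the board's -x.
- dial (a joint): Dial, rad, about the jar's z, positive anticlockwise from above, no stops. 0: its large window squarely over the outlet (the balls pass freely within 0.4). 2.4: the 9 mm hole over the outlet; -2.4: the cluster of 3.5 mm holes; else shut. No ball passes those. Starts at 1.45 to 2.45. It stays where left. 0.005 N m turns it, a small part of what turns the standing jar; a jar that the grip lifts turns with it.
- dial_grip (a point): Centre of the dial's bar grip, on the jar's axis 93 mm up. The bar, 9 mm wide, 44 mm long, 16 mm high, stands across a grey disc 57 mm wide whose face is 84.5 mm above the jar's underside. The axes turn with the dial: y along the bar, x towards the large window (half-moon, 124 degrees wide, radius 7.5 to 25.5 mm). The small holes lie on the -x side.
- jar_outlet (a point): Middle of the one outlet in the fixed plate under the dial: 16.5 mm from the jar's axis towards its +x (the lip's side), 84.5 mm above its underside. Axes as the jar's. The balls roll freely in the jar and leave only here, with the jar tipped past level and the lip undermost: 20 degrees past level is enough, with a little shaking.
- ball0_center (a point): Centre of steel mixing ball 1 of 4: 14 mm in diameter, 11 g, in the jar at the start.
- ball1_center (a point): Centre of steel mixing ball 2 of 4: 14 mm in diameter, 11 g, in the jar at the start.
- ball2_center (a point): Centre of steel mixing ball 3 of 4: 14 mm in diameter, 11 g, in the jar at the start.
- ball3_center (a point): Centre of steel mixing ball 4 of 4: 14 mm in diameter, 11 g, in the jar at the start.
- bowl: White round mixing bowl, loose, 0.42 kg: 130 mm across the rim, 58 mm tall, foot 58 mm across, wall 5 mm: the wide deep one of the three white pots on the robot's right (the others, brush pot and low dish, change places with it). Origin: centre of the underside, z up.
- bowl_rim (a point): Centre of the bowl's mouth, level with the rim, 58 mm above its underside.
- board: Plywood ware board, fixed, 270 mm (its x) by 370 mm (its y), 15 mm thick, on the robot's left; the jar and four bystanders stand on it. Origin: centre of its underside, top face at +15 mm.
- glaze_jar: Bystander on the board, to the left of the dial-top jar: squat plain jar with a white screw cap, 60 mm in diameter, 62 mm tall. Origin: centre of the underside.
- glaze_bottle: Bystander on the board, right of the dial-top jar and nearer the robot: white squeeze bottle with a nozzle, 50 mm in diameter, 122 mm tall. Origin: centre of the underside.
- rib: Bystander on the board, on its far side: flat kidney-shaped wooden rib, 90 by 60 mm, 5 mm thick. Origin: centre of the underside.
- kiln_post: Bystander on the board, on its far side to the right: square kiln post 36 by 36 mm, 50 mm tall. Origin: centre of the underside.
- brush_pot: Bystander, one of the three white pots: straight white pot 80 mm across, 88 mm tall, with brushes that stand up to 200 mm above the table and lean out to 50 mm from its axis. Origin: centre of the underside.
- dish: Bystander, one of the three white pots: low dish 116 mm across, 22 mm tall. Origin: centre of the underside.
- trim_tool: Bystander lying on the table between board and pots, nearest the robot: trimming tool with a wooden handle and a wire loop, 155 mm long, 14 mm thick. Origin: under its middle; x along it.
- test_tiles: Bystander on the table, beyond the pots: a stack of three glaze test tiles, 55 by 55 mm, 20 mm high. Origin: centre of the underside.

How it is judged (in metres and radians):
On the way, in this order (a step that is already met when the one before it is completed fails the run):
1. the dial is turned so that its largest opening lies over the outlet (within 0.25 rad), the jar standing upright on the board (value of joint dial between -0.25 and 0.25 rad and angle between jar's own z axis and vertical below 0.12 rad and z of jar in the frame of board below 0.02 m), for 0.2 s.
2. all four balls are in the bowl, which stands upright (horizontal distance between each of ball0_center, ball1_center, ball2_center, ball3_center and bowl below 0.052 m and z of ball0_center in the frame of bowl between 0 and 0.045 m and z of ball1_center in the frame of bowl between 0 and 0.045 m and z of ball2_center in the frame of bowl between 0 and 0.045 m and z of ball3_center in the frame of bowl between 0 and 0.045 m and angle between bowl's own z axis and vertical below 0.12 rad), for 0.2 s.
At the end, for the whole second after the job is handed in: All four balls lie in the bowl (centres within 52 mm of the bowl's axis and less than 45 mm above its underside), the bowl stands upright on the table, and the jar stands upright (within 0.1 rad), released and at rest, with its foot on the board (all of step 2 and height (world z) of bowl below 0.006 m and angle between jar's own z axis and vertical below 0.1 rad and z of jar in the frame of board between 0.011 and 0.019 m and x of jar in the frame of board between -0.13 and 0.13 m and y of jar in the frame of board between -0.18 and 0.18 m and linear speed of each of jar, bowl below 0.03 m/s); the robot touches nothing.
It fails at once if a ball spilt on the table or the board ((height (world z) of ball0_center below 0.045 m and horizontal distance between ball0_center and bowl above 0.075 m and distance between ball0_center and jar above 0.07 m) or (height (world z) of ball1_center below 0.045 m and horizontal distance between ball1_center and bowl above 0.075 m and distance between ball1_center and jar above 0.07 m) or (height (world z) of ball2_center below 0.045 m and horizontal distance between ball2_center and bowl above 0.075 m and distance between ball2_center and jar above 0.07 m) or (height (world z) of ball3_center below 0.045 m and horizontal distance between ball3_center and bowl above 0.075 m and distance between ball3_center and jar above 0.07 m)).
It fails at once if the jar tipped past level with its outlet more than 200 mm above the bowl's underside (angle between jar's own z axis and vertical above 1.65 rad and z of jar_outlet in the frame of bowl above 0.2 m).
It fails at once if the bowl pushed more than 40 mm or tipped (distance of bowl from where it was at the start of the episode above 0.04 m or angle between bowl's own z axis and vertical above 0.5 rad).
It fails at once if a bystander (glaze jar, glaze bottle, rib, kiln post, brush pot, dish, trimming tool or test tiles) pushed more than 30 mm or knocked over (distance of any of glaze_jar, glaze_bottle, rib, kiln_post, brush_pot, dish, trim_tool, test_tiles from where it was at the start of the episode above 0.03 m or angle between any of glaze_jar, glaze_bottle, rib, kiln_post, brush_pot, dish, trim_tool, test_tiles's own z axis and vertical above 0.5 rad).
It also fails if it takes over 67 s, if anything falls off the work surface, if the arm or the gripper's body presses on something with over 40 N, if the wrist force passes 120 N, or if a joint passes its speed limit or range.

## Working session

There is one attempt and no reset: what is moved stays moved. The work goes in short steps, Python scripts to look and compute and a shell command to move; the robot and the scene stay as the last step left them, time stands still between calls to the robot, and variables do not carry over. Pictures are saved under pics/ and viewed, at most 10 in all, crops included, and the job is handed in when it is done.

```bash
ls; mkdir -p pics; python3 - <<'E'
from cell import bot
import cv2,numpy as np
for n in("scene","top"):
    im=bot.capture(n); cv2.imwrite(f"pics/{n}0.png",cv2.resize(im[:,:,::-1],(800,600),interpolation=cv2.INTER_CUBIC))
    np.save(f"{n}0.npy",im)
    p=bot.camera_params(n); print(n,{k:np.round(v,4).tolist() for k,v in p.items()})
s=bot.read_state();print({k:s[k] for k in("time","eef_pos","eef_rot","width")})
E
```

```text
pics
scene {'camera_matrix': [[424.9446, 0.0, 248.3365], [0.0, 424.9446, 188.3463], [0.0, 0.0, 1.0]], 'R': [[0.6462, 0.7631, 0.0126], [0.4202, -0.342, -0.8405], [-0.6371, 0.5484, -0.5416]], 't': [-0.339, -0.129, 1.5083]}
top {'camera_matrix': [[350.7943, 0.0, 253.4532], [0.0, 350.7943, 191.0458], [0.0, 0.0, 1.0]], 'R': [[0.0036, -0.9993, -0.0374], [-0.9876, 0.0023, -0.1569], [0.1569, 0.0376, -0.9869]], 't': [0.0322, 0.5235, 0.8981]}
{'time': 0.1, 'eef_pos': array([ 0.18167612, -0.57126544,  0.21766738]), 'eef_rot': array([-1.79901347e+02, -7.70924247e-03,  1.76360908e+01]), 'width': 0.09276350086514877}
```

View pics/scene0.png

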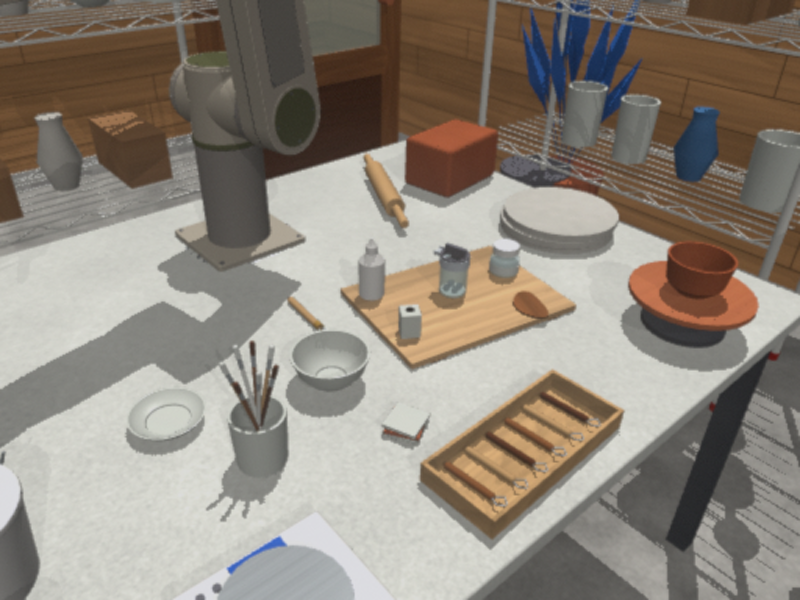

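View pics/top0.png

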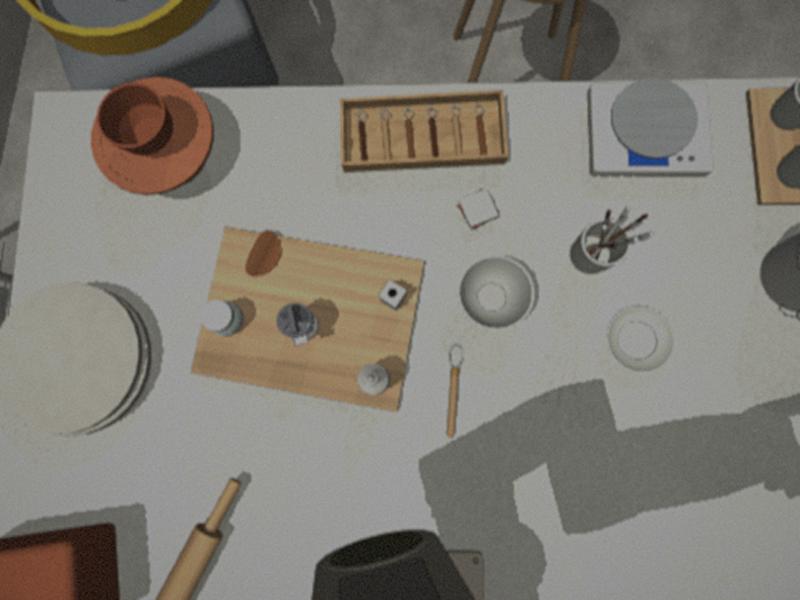

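The top view shows the jar at about (297,320) in the 800x600 picture, with its lip at about (302,338). The bowl rim is centred at about (498,292), and the board corners are at (222,228), (425,262), (398,410) and (192,373). Next I'll zoom in on the jar and cast rays.

```bash
cat >h.py <<'E'
from cell import bot
import numpy as np,cv2
P={n:{k:np.array(v) for k,v in bot.camera_params(n).items()} for n in("scene","top")}
def ray(n,u,v,z):
    p=P[n];d=p["R"].T@np.linalg.solve(p["camera_matrix"],[u,v,1.]);c=-p["R"].T@p["t"]
    return c+d*(z-c[2])/d[2]
def proj(n,X):
    p=P[n];q=p["camera_matrix"]@(p["R"]@np.array(X)+p["t"]);return q[:2]/q[2]
E
python3 - <<'E'
from h import *
t=np.load("top0.npy");s=np.load("scene0.npy")
k=1.5625
for nm,(u,v),z in [("jar",(297,320),.1),("lip",(302,339),.1),("bowl",(498,292),.058),("b1",(222,228),.015),("b2",(425,262),.015),("b3",(398,410),.015),("b4",(192,373),.015),("bottle",(373,377),.137),("gjar",(221,315),.077),("post",(392,294),.065),("brush",(603,243),.088),("trim",(453,400),.01)]:
    print(nm,np.round(ray("top",u/k,v/k,z),4))
a=cv2.resize(t[170:240,150:230],(560,490),interpolation=cv2.INTER_CUBIC)
b=cv2.resize(s[148:198,265:315],(490,490),interpolation=cv2.INTER_CUBIC)
c=np.hstack([a,b]);c=cv2.resize(c,(800,373));cv2.imwrite("pics/crop1.png",c[:,:,::-1])
E
```

```text
jar [0.4796 0.1897 0.1   ]
lip [0.449  0.1806 0.1   ]
bowl [ 0.5316 -0.1391  0.058 ]
b1 [0.6587 0.3518 0.015 ]
b2 [ 0.5935 -0.0178  0.015 ]
b3 [0.3348 0.0295 0.015 ]
b4 [0.3965 0.3908 0.015 ]
bottle [0.3886 0.0633 0.137 ]
gjar [0.4908 0.3223 0.077 ]
post [0.5275 0.0385 0.065 ]
brush [ 0.6072 -0.307   0.088 ]
trim [ 0.3519 -0.0647  0.01  ]
```

View pics/crop1.png

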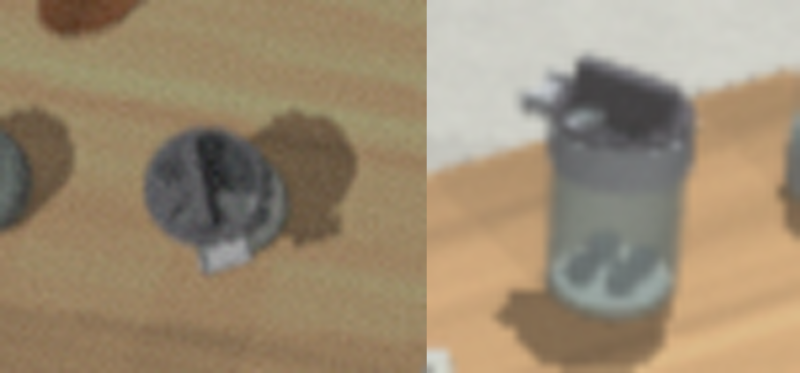

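```bash
python3 - <<'E'
from h import *
f=lambda x,y:(150+x/5.333,170+y/5.333)
g=lambda x,y:(265+(x-427)/7.467,148+y/7.467)
a,b=ray("top",*f(206,133),.116),ray("top",*f(214,222),.116);print(a,b,np.degrees(np.arctan2(*(a-b)[1::-1])),np.linalg.norm(a-b),(a+b)/2)
a,b=ray("scene",*g(583,60),.116),ray("scene",*g(686,98),.116);print(a,b,np.degrees(np.arctan2(*(a-b)[1::-1])),np.linalg.norm(a-b),(a+b)/2)
a,b=ray("top",*f(225,255),.1),ray("top",*f(207,187),.1);print(a,b,np.degrees(np.arctan2(*(a-b)[1::-1])),np.linalg.norm(a-b))
# lip by brightness in top, dial dark mask
t=np.load("top0.npy").astype(int)
r=t[205:230,178:208];sat=r.max(2)-r.min(2);m=(r.min(2)>120)&(sat<30)
ys,xs=np.nonzero(m);print(len(xs),xs.mean()+178,ys.mean()+205,ray("top",xs.mean()+178,ys.mean()+205,.1))
# disc gray mask
r=t[185:230,170:212];sat=r.max(2)-r.min(2);m=((sat<22)&(r.max(2)<125)).astype(np.uint8)
for row in m: print(''.join('.#'[x] for x in row))
# bowl
r=t[150:230,280:360].astype(int);m=(r.min(2)>0)
# glass foot in scene -> jar base
s=np.load("scene0.npy");
print(proj("scene",[.48,.19,.015]),proj("top",[.48,.19,.015]))
E
```

```text
[0.50230902 0.19055352 0.116     ] [0.46080743 0.18547033 0.116     ] 6.982908384793605 0.041811731718829584 [0.48155822 0.18801192 0.116     ]
[0.46794085 0.19106596 0.116     ] [0.51508003 0.20047387 0.116     ] -168.71335471366808 0.04806881146495735 [0.49151044 0.19576991 0.116     ]
[0.44688808 0.18330569 0.1       ] [0.47894753 0.19285449 0.1       ] -163.4140148113248 0.03345127622872158
38 191.94736842105263 217.5263157894737 [0.44761057 0.18393933 0.1       ]
..........................................
..........................................
..........................................
..........................................
..........................................
..........................................
..........................................
..........................................
..........................................
................######....................
.............###########..................
...........###############................
..........##################..............
..........###################.............
.........################
[... 663 characters left out ...]
..............########.#..#####...........
.................###......###.............
.................##........#..............
..................#.......................
..................#.......................
..................#.......................
..........................................
..........................................
..........................................
..........................................
..........................................
..........................................
..........................................
..........................................
..........................................
[286.41807527 186.74792599] [196.62713861 208.31175055]
```

```bash
python3 - <<'E'
from h import *
s=np.load("scene0.npy").astype(int);t=np.load("top0.npy").astype(int)
def show(im,y0,y1,x0,x1):
    r=im[y0:y1,x0:x1];sat=r[...,0]-r[...,2]
    print(y0,x0)
    for row in sat: print(''.join('%x'%min(15,max(0,x//6)) for x in row))
show(s,150,196,272,308)
print(proj("scene",[.48,.19,.0995]),proj("scene",[.48,.19,.015]),proj("scene",[.48,.19,.05]))
for u in [(289.5,186.2)]: print(ray("scene",*u,.015))
# bowl: rim circle
r=t[150:230,280:360].astype(np.uint8);g=cv2.medianBlur(cv2.cvtColor(r,cv2.COLOR_RGB2GRAY),3)
c=cv2.HoughCircles(g,cv2.HOUGH_GRADIENT,1,30,param1=60,param2=12,minRadius=20,maxRadius=32);print(c)
if c is not None:
    for q in c[0][:3]: print(ray("top",q[0]+280,q[1]+150,.058))
E
```

```text
150 272
111111111111111111111111111111111111
111111111111111111111111111111111111
111111111111111111111111111111111111
111111111111111111111111111111111111
111111111111111111111111111111111111
111111111111100011111111111111111111
111111111111100000011111111111111111
111111110000000000000011111111111111
111111110000000000000000011111111223
111111100000000000000000000111223579
11111000000000000000000000002479aaab
11111000000000000000000000004abbbbbb
11111000000000000000000000003abbbbbb
111111100000000000000000000029bbbbbb
111111111000000000000000000028bbbbbb
111111111000000000000000000029bbbbbb
11111223200000000000000000003abbbbbb
11223579930000000000000000003bcccccc
3367aabba30000000000000000003bcccdcd
9abbbbbba50000000000000000004cdddddd
bbbbbbbbb71000000000000000016cdddddd
bbbbbbbbb8200000000000000003addddddd
bbbbbbbbb7200000000000000016cddddddd
bbbcbbbba7200000000000000027dddddddd
bbcbbbbba6200000000000000138dddddddd
bbbbbbbba6200000000000001138dddddddd
bbbbbbbba6210000000000001138dddddddc
bbbbbcccb6210000000000000149ddddcddd
bbccccccb620000000000000114acddddddd
ccccdddcb610000000000000015acddcdddd
dddddddcb510000000000000125adddddddd
dddddddcb410000000000000025bddddddde
ddddddddb400000000000000026bddddddee
ddddddddb300000000000000026cddddedee
dddddddc9300000000000000017deeeeedde
dddedddc9200000000000000018deeeeeedd
deddcccca300000000000000029dedddeded
dddc9888852000000000000004addddeeded
dddb8788875210000000000037dddddddddd
ddb98888887643210000012369dddddddddd
dca8888888887644322334568adddddcdddd
ddca988888888878776778889ccdddddddee
ddddc98888888888888888889cddddeeeeed
ddedda888888888888888888adeeeeeeddde
dddddca88888888878888889beeeddddeeee
ddddedca888888788888899bdddedeeeeeee
[288.16894121 162.59898692] [286.41807527 186.74792599] [287.12809174 176.95497498]
[0.48374196 0.19953494 0.015     ]
[[[37.5 36.5 22.5]]]
[ 0.53260488 -0.13593531  0.058     ]
```

```bash
python3 - <<'E'
from h import *
s=np.load("scene0.npy").astype(int);t=np.load("top0.npy").astype(int)
def quad(im,n,box):
    y0,y1,x0,x1=box
    r=im[y0:y1,x0:x1];m=((r[...,0]-r[...,2])>34).astype(np.uint8)
    c=max(cv2.findContours(m,cv2.RETR_EXTERNAL,cv2.CHAIN_APPROX_NONE)[0],key=cv2.contourArea)
    h=cv2.convexHull(c);q=cv2.approxPolyDP(h,6,True)[:,0]+[x0,y0];print(n,q.tolist())
    for p in q: print(np.round(ray(n,*p,.015),4))
quad(s,"scene",(140,240,210,380)); quad(t,"top",(130,270,110,290))
E
```

```text
scene [[368, 195], [264, 235], [218, 185], [313, 157]]
[0.6664 0.3468 0.015 ]
[ 0.6094 -0.0189  0.015 ]
[0.3403 0.034  0.015 ]
[0.402  0.3949 0.015 ]
top [[144, 146], [270, 167], [253, 262], [122, 237]]
[0.6585 0.3462 0.015 ]
[ 0.5954 -0.0122  0.015 ]
[0.3358 0.0341 0.015 ]
[0.4011 0.3935 0.015 ]
```

```bash
cat >>h.py <<'E'
from scipy.spatial.transform import Rotation as Ro
def rot(rpy): return Ro.from_euler("xyz",rpy,degrees=True)
def plan(goals,start=None):
    """goals: list of (pos, Rotation, nrows); prints rows rounded; straight world line + slerp"""
    s=bot.read_state()
    p,r=(np.array(s["eef_pos"]),rot(s["eef_rot"])) if start is None else start
    out=[]
    for g,rg,n in goals:
        g=np.array(g);p0=p.copy();w=(r.inv()*rg).as_rotvec();r0=r
        for i in range(1,n+1):
            pt=p0+(g-p0)*i/n; rt=r0*Ro.from_rotvec(w*i/n)
            d=np.round(r.inv().apply(pt-p),3);a=np.round((r.inv()*rt).as_rotvec(),3)
            out.append(' '.join('%g'%(x+0) for x in [*d,*a])); p=p+r.apply(d);r=r*Ro.from_rotvec(a)
    for i in range(0,len(out),10): print('; '.join(out[i:i+10])+"\n")
    print("end",np.round(p,4),np.round(r.as_euler("xyz",degrees=True),1))
    return p,r
def st():
    s=bot.read_state();print({k:np.round(s[k],4).tolist() for k in("time","joint_positions","eef_pos","eef_rot","force","width","finger_force")})
E
python3 - <<'E'
from h import *
plan([((.481,.194,.2),rot((180,0,189)),24),((.481,.194,.135),rot((180,0,189)),6)])
E
```

```text
0.022 -0.027 0.001 0 0 -0.125; 0.024 -0.023 0.001 0 0 -0.124; 0.028 -0.021 0 0 0 -0.125; 0.029 -0.017 0.001 0 0 -0.124; 0.032 -0.013 0.001 0 -0.001 -0.125; 0.033 -0.009 0.001 0 0 -0.125; 0.034 -0.005 0 0 0 -0.124; 0.034 0 0.001 0 0 -0.125; 0.034 0.003 0.001 0 0 -0.125; 0.033 0.008 0.001 0 0 -0.124

0.033 0.012 0 0 0 -0.125; 0.03 0.016 0.001 0 0 -0.124; 0.028 0.019 0.001 0 0 -0.125; 0.025 0.023 0.001 0 0 -0.125; 0.023 0.026 0 0 -0.001 -0.124; 0.019 0.029 0.001 0 0 -0.125; 0.015 0.03 0.001 0 0 -0.125; 0.012 0.032 0.001 0 0 -0.124; 0.007 0.034 0 0 0 -0.125; 0.003 0.034 0.001 0 0 -0.124

-0.001 0.034 0.001 0 0 -0.125; -0.005 0.034 0.001 0 0 -0.125; -0.009 0.033 0 0 0 -0.124; -0.014 0.031 0.001 0 -0.001 -0.125; 0 0 0.011 0 0 0; 0 0 0.011 0 0 0; 0 0 0.011 0 0 0; 0 0 0.01 0 0 0; 0 0 0.011 0 0 0; 0 0 0.011 0 0 0

end [0.4811 0.1936 0.135 ] [ 180.    0. -171.]
```

```bash
python3 -m handwheel '0.022 -0.027 0.001 0 0 -0.125; 0.024 -0.023 0.001 0 0 -0.124; 0.028 -0.021 0 0 0 -0.125; 0.029 -0.017 0.001 0 0 -0.124; 0.032 -0.013 0.001 0 -0.001 -0.125; 0.033 -0.009 0.001 0 0 -0.125; 0.034 -0.005 0 0 0 -0.124; 0.034 0 0.001 0 0 -0.125; 0.034 0.003 0.001 0 0 -0.125; 0.033 0.008 0.001 0 0 -0.124' 
python3 -m handwheel '0.033 0.012 0 0 0 -0.125; 0.03 0.016 0.001 0 0 -0.124; 0.028 0.019 0.001 0 0 -0.125; 0.025 0.023 0.001 0 0 -0.125; 0.023 0.026 0 0 -0.001 -0.124; 0.019 0.029 0.001 0 0 -0.125; 0.015 0.03 0.001 0 0 -0.125; 0.012 0.032 0.001 0 0 -0.124; 0.007 0.034 0 0 0 -0.125; 0.003 0.034 0.001 0 0 -0.124'
python3 -m handwheel '-0.001 0.034 0.001 0 0 -0.125; -0.005 0.034 0.001 0 0 -0.125; -0.009 0.033 0 0 0 -0.124; -0.014 0.031 0.001 0 -0.001 -0.125; 0 0 0 0 0 0; 0 0 0 0 0 0; 0 0 0 0 0 0; 0 0 0 0 0 0; 0 0 0 0 0 0; 0 0 0 0 0 0'
python3 -c "
from h import *
st()
plan([((.481,.194,.104),rot((180,0,189)),10)])
t=bot.capture('top');cv2.imwrite('pics/t1.png',cv2.resize(t[150:260,120:280],(800,550),interpolation=cv2.INTER_CUBIC)[:,:,::-1])"
```

```text
time: 1.1
eef_pos: [0.3063, -0.2519, 0.2101]
eef_rot: [-180.0, 0.0, 89.3]
force: [0.6, 0.4, -0.7]
width: 0.0931
finger_force: 0.0
time: 2.1
eef_pos: [0.4318, 0.0672, 0.2028]
eef_rot: [-179.9, 0.0, 160.7]
force: [0.9, -0.5, -0.3]
width: 0.0931
finger_force: 0.0
time: 3.1
eef_pos: [0.4812, 0.1924, 0.2001]
eef_rot: [-179.9, 0.1, -171.1]
force: [-0.0, -0.1, -0.7]
width: 0.0929
finger_force: 0.0
{'time': 3.1, 'joint_positions': [16.1956, -4.7699, 99.6453, -0.0991, 85.0769, -82.7332], 'eef_pos': [0.4812, 0.1924, 0.2001], 'eef_rot': [-179.9081, 0.0598, -171.0627], 'force': [-0.0436, -0.1054, -0.707], 'width': 0.0929, 'finger_force': 0.0}
0 0 0.01 0 0 0; 0 0 0.009 0 0 0; 0 0.001 0.01 0 0 0; 0 0 0.009 -0.001 0 0; 0 0 0.01 0 0.001 -0.001; 0 0 0.01 0 0 0; 0 0 0.009 0 0 0; 0 0 0.01 0 0 0; 0 0.001 0.009 0 0 0; 0 0 0.01 -0.001 0 0

end [0.481  0.1943 0.1041] [ 180.    0. -171.]
```

View pics/t1.png

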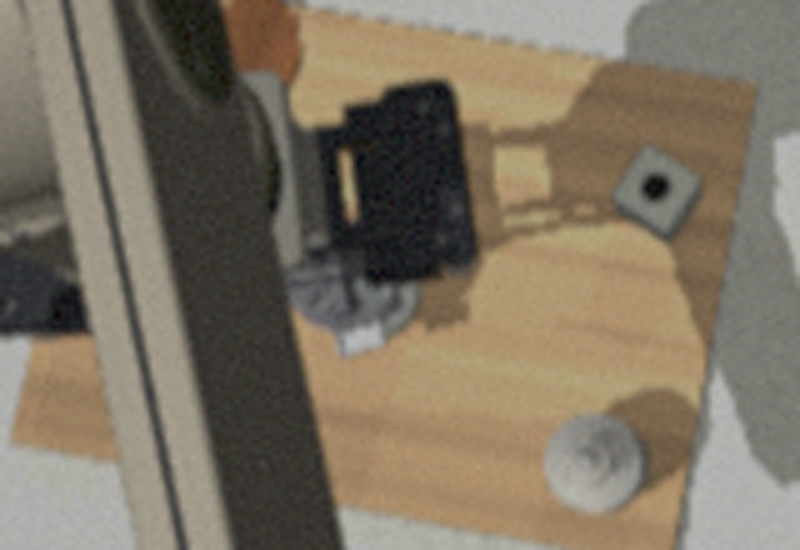

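The hand is above the jar. The lip shows at about (362,338) in the crop and the forearm hides the left side. Nothing has been touched. Next: go down and grip the bar.

```bash
python3 -m handwheel '0 0 0.01 0 0 0; 0 0 0.01 0 0 0; 0 0.001 0.01 0 0 0; 0 0 0.01 0 0 0; 0 0 0.01 0 0 0; 0 0 0.01 0 0 0; 0 0 0.01 0 0 0; 0 0 0.01 0 0 0; 0 0 0.01 0 0 0; 0 0 0.005 0 0 0'
python3 -m handwheel '0 0 0 0 0 0; 0 0 0 0 0 0; 0 0 0 0 0 0; 0 0 0 0 0 0; 0 0 0 0 0 0; 0 0 0 0 0 0; 0 0 0 0 0 0; 0 0 0 0 0 0; 0 0 0 0 0 0; 0 0 0 0 0 0' 0; python3 -c "
from h import *
st()"
```

```text
time: 4.15
eef_pos: [0.4805, 0.1936, 0.1034]
eef_rot: [-179.9, -0.0, -171.0]
force: [-1.2, 0.1, 0.6]
width: 0.093
finger_force: 0.0
time: 5.15
eef_pos: [0.4811, 0.1938, 0.1048]
eef_rot: [-179.9, 0.0, -171.0]
force: [0.2, -0.4, 0.7]
width: 0.0174
finger_force: 0.0
{'time': 5.15, 'joint_positions': [16.349, -0.2627, 105.5054, -0.1001, 74.7361, -82.6327], 'eef_pos': [0.4811, 0.1938, 0.1048], 'eef_rot': [-179.907, 0.0334, -170.9919], 'force': [0.1599, -0.3528, 0.6758], 'width': 0.0174, 'finger_force': 0.0}
```

```bash
python3 -m handwheel '0 0 0 0 0 0; 0 0 0 0 0 0; 0 0 0 0 0 0; 0 0 0 0 0 0; 0 0 0 0 0 0.05; 0 0 0 0 0 0.1; 0 0 0 0 0 0.1; 0 0 0 0 0 0.1; 0 0 0 0 0 0.1; 0 0 0 0 0 0.1'
python3 -m handwheel '0 0 0 0 0 0.1; 0 0 0 0 0 0.1; 0 0 0 0 0 0.1; 0 0 0 0 0 0.1; 0 0 0 0 0 0.1; 0 0 0 0 0 0.1; 0 0 0 0 0 0.1; 0 0 0 0 0 0.1; 0 0 0 0 0 0.07; 0 0 0 0 0 0'; python3 -c "
from h import *
st()"
```

```text
time: 6.15
eef_pos: [0.4811, 0.1939, 0.1048]
eef_rot: [-179.9, 0.1, 157.3]
force: [0.8, 0.4, -0.5]
width: 0.0089
finger_force: 29.9
time: 7.15
eef_pos: [0.4811, 0.1937, 0.1047]
eef_rot: [180.0, 0.1, 107.6]
force: [-1.3, 0.4, -1.8]
width: 0.0083
finger_force: 29.9
{'time': 7.15, 'joint_positions': [16.3441, -0.257, 105.508, -0.1065, 74.7296, -1.2072], 'eef_pos': [0.4811, 0.1937, 0.1047], 'eef_rot': [179.9829, 0.1032, 107.5793], 'force': [-1.2695, 0.3841, -1.8009], 'width': 0.0083, 'finger_force': 29.8825}
```

```bash
python3 -m handwheel '0 0 0 0 0 0; 0 0 0 0 0 0; 0 0 0 0 0 0; 0 0 -0.005 0 0 0; 0 0 -0.01 0 0 0; 0 0 -0.02 0 0 0; 0 0 -0.02 0 0 0; 0 0 -0.02 0 0 0; 0 0 -0.02 0 0 0; 0 0 -0.015 0 0 0' 100
cat >>h.py <<'E'
def lean(psi,a):
    "tool pose: down, tool x heading psi, then z leaned by a deg toward +x(psi)"
    r=Ro.from_euler("z",psi,degrees=True)*Ro.from_euler("x",180,degrees=True)
    return r*Ro.from_euler("y",a,degrees=True)
E
python3 - <<'E'
from h import *
st()
t0=bot.capture("top");np.save("top2.npy",t0)
s0=bot.capture("scene");np.save("scene2.npy",s0)
R=lean(197.5,40);t=R.as_matrix()[:,2];print(t)
G=np.array([.481,.194,.059])
plan([(G-t*.12+np.array([0,0,.02]),R,16),(G-t*.09,R,4)])
a=cv2.resize(s0[135:205,235:335],(800,560),interpolation=cv2.INTER_CUBIC);cv2.imwrite("pics/s2.png",a[:,:,::-1])
E
```

```text
time: 8.15
eef_pos: [0.4816, 0.1942, 0.2174]
eef_rot: [179.8, 0.1, 107.7]
force: [-0.4, -0.4, 0.6]
width: 0.0841
finger_force: 0.0
{'time': 8.15, 'joint_positions': [16.3695, -5.2278, 98.262, -0.0967, 86.8038, -1.2823], 'eef_pos': [0.4816, 0.1942, 0.2174], 'eef_rot': [179.8402, 0.1001, 107.6569], 'force': [-0.3741, -0.4081, 0.5848], 'width': 0.0841, 'finger_force': 0.0}
[-0.61303744 -0.19328996 -0.76604444]
0 0.005 0.003 0.034 0.035 -0.094; -0.001 0.004 0.003 0.035 0.034 -0.093; -0.001 0.005 0.002 0.034 0.035 -0.094; -0.001 0.005 0.003 0.034 0.034 -0.093; -0.002 0.005 0.002 0.034 0.035 -0.094; -0.003 0.004 0.002 0.035 0.034 -0.094; -0.003 0.004 0.002 0.034 0.035 -0.093; -0.004 0.004 0.001 0.034 0.034 -0.094; -0.004 0.004 0.001 0.034 0.035 -0.093; -0.004 0.004 0.001 0.035 0.034 -0.094

-0.005 0.003 0.001 0.034 0.035 -0.094; -0.005 0.002 0 0.034 0.034 -0.093; -0.005 0.002 0 0.035 0.035 -0.094; -0.005 0.002 0 0.034 0.034 -0.094; -0.006 0.001 0 0.034 0.035 -0.093; -0.005 0 -0.001 0.034 0.035 -0.094; -0.003 0 0.011 0 0 0; -0.004 0 0.012 0 0 0; -0.003 0 0.011 0 0 0; -0.003 0 0.012 0 0 0

end [0.5359 0.2109 0.1276] [ 180.   -40.  -162.5]
```

View pics/s2.png

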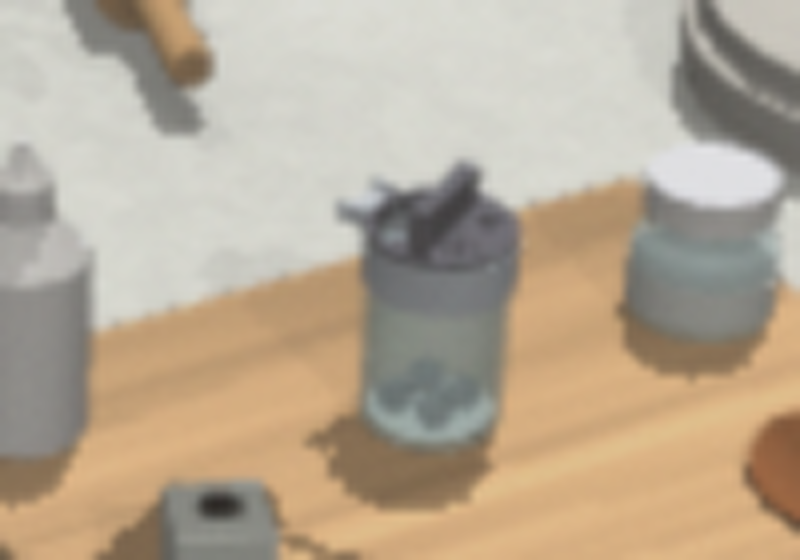

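The dial's window is now at the lip: the lip is at (365,203), the bar runs from (428,255) to (465,165), and the small holes are on the far side. The glass centre column is unchanged, so the jar hasn't moved. Next: the leaning pre-grasp.

```bash
python3 -m handwheel '0 0.005 0.003 0.034 0.035 -0.094; -0.001 0.004 0.003 0.035 0.034 -0.093; -0.001 0.005 0.002 0.034 0.035 -0.094; -0.001 0.005 0.003 0.034 0.034 -0.093; -0.002 0.005 0.002 0.034 0.035 -0.094; -0.003 0.004 0.002 0.035 0.034 -0.094; -0.003 0.004 0.002 0.034 0.035 -0.093; -0.004 0.004 0.001 0.034 0.034 -0.094; -0.004 0.004 0.001 0.034 0.035 -0.093; -0.004 0.004 0.001 0.035 0.034 -0.094'
python3 -m handwheel '-0.005 0.003 0.001 0.034 0.035 -0.094; -0.005 0.002 0 0.034 0.034 -0.093; -0.005 0.002 0 0.035 0.035 -0.094; -0.005 0.002 0 0.034 0.034 -0.094; -0.006 0.001 0 0.034 0.035 -0.093; -0.005 0 -0.001 0.034 0.035 -0.094; -0.003 0 0 0 0 0; -0.003 0 0 0 0 0; 0 0 0 0 0 0; 0 0 0 0 0 0'
python3 - <<'E'
from h import *
st()
R=lean(197.5,40);t=R.as_matrix()[:,2]
G=np.array([.481,.194,.059])
plan([(G-t*.05,R,10),(G+t*.019,R,10)])
t0=bot.capture("scene");cv2.imwrite("pics/s3.png",cv2.resize(t0[90:240,200:400],(800,600),interpolation=cv2.INTER_CUBIC)[:,:,::-1])
E
```

```text
time: 9.25
eef_pos: [0.5257, 0.2083, 0.1838]
eef_rot: [-171.3, -25.6, 160.5]
force: [0.2, -0.2, -0.2]
width: 0.0928
finger_force: 0.0
time: 10.25
eef_pos: [0.5574, 0.2173, 0.1642]
eef_rot: [-180.0, -40.2, -162.6]
force: [0.4, 0.8, 0.1]
width: 0.0928
finger_force: 0.0
{'time': 10.25, 'joint_positions': [16.6758, 52.0587, 41.1789, -0.5705, 127.0046, -90.8777], 'eef_pos': [0.5574, 0.2173, 0.1642], 'eef_rot': [-179.9966, -40.2458, -162.6241], 'force': [0.3757, 0.8128, 0.0647], 'width': 0.0928, 'finger_force': 0.0}
-0.001 0 0.008 0 0 0; 0 0 0.008 0 -0.001 0; -0.001 0 0.009 0 0 0; -0.001 0 0.008 0.001 -0.001 -0.001; 0 0 0.008 0 0 0; -0.001 0 0.008 0 -0.001 0; -0.001 0 0.008 0 0 0; 0 0.001 0.008 0 0 0; -0.001 0 0.009 0 -0.001 0; -0.001 0 0.008 0 0 -0.001

0 0 0.007 0 0 0; 0 0 0.007 0 0 0; 0 0 0.007 0 0 0; 0 0 0.007 0 0 0; 0 0 0.006 0 0 0; 0 0 0.007 0 0 0; 0 0 0.007 0 0 0; 0 0 0.007 0 0 0; 0 0 0.007 0 0 0; 0 0 0.007 0 0 0

end [0.4694 0.1907 0.0441] [ 180.   -40.  -162.5]
```

View pics/s3.png

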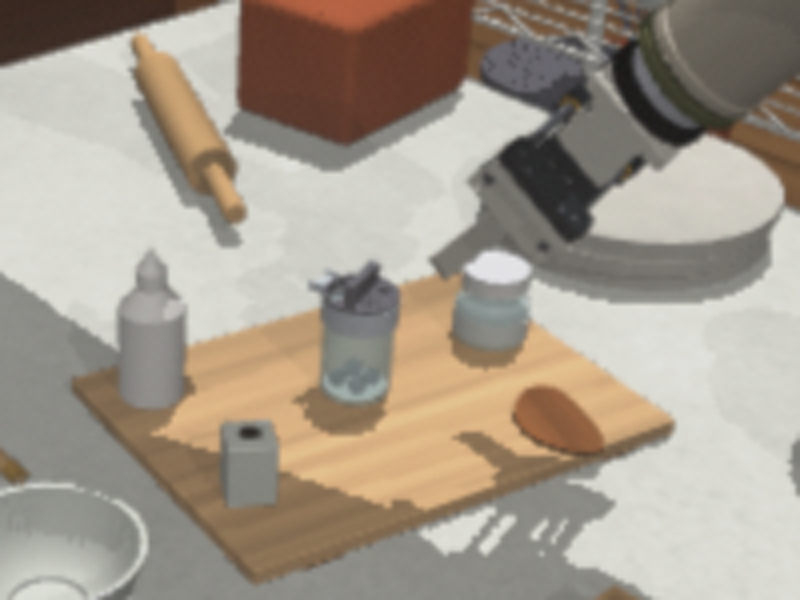

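```bash
python3 - <<'E'
from h import *
s=bot.read_state();p=np.array(s["eef_pos"]);M=rot(s["eef_rot"]).as_matrix()
f=lambda X:np.round((proj("scene",X)-[200,90])*4)
print(f(p),f(p+.046*M[:,1]),f(p-.046*M[:,1]),f(p-.1*M[:,2]),f([.481,.194,.116]),f([.481,.194,.015]))
E
```

```text
[465. 239.] [492. 214.] [436. 266.] [567. 161.] [359. 270.] [350. 386.]
```

The picture shows the hand up behind the jar. The near fingertip at (440,268) agrees with its projection at (436,266), and the way along the tool axis is clear. Going in to grip.

```bash
python3 -m handwheel '-0.001 0 0.008 0 0 0; 0 0 0.008 0 -0.001 0; -0.001 0 0.009 0 0 0; -0.001 -0.001 0.008 0 0 0; 0 -0.001 0.008 0 0 0; -0.001 0 0.008 0 -0.001 0; -0.001 0 0.008 0 0 0; 0 0 0.008 0 0 0; -0.001 0 0.009 0 -0.001 0; -0.001 0 0.008 0 0 0'
python3 -m handwheel '0 0 0.007 0 0 0; 0 0 0.007 0 0 0; 0 0 0.007 0 0 0; 0 0 0.007 0 0 0; 0 0 0.006 0 0 0; 0 0 0.007 0 0 0; 0 0 0.007 0 0 0; 0 0 0.007 0 0 0; 0 0 0.007 0 0 0; 0 0 0.006 0 0 0'
python3 -m handwheel '0 0 0 0 0 0; 0 0 0 0 0 0; 0 0 0 0 0 0; 0 0 0 0 0 0; 0 0 0 0 0 0; 0 0 0 0 0 0; 0 0 0 0 0 0; 0 0 0 0 0 0; 0 0 0 0 0 0; 0 0 0 0 0 0' 0
python3 - <<'E'
from h import *
st()
E
```

```text
time: 11.3
eef_pos: [0.5119, 0.2013, 0.0958]
eef_rot: [180.0, -40.2, -162.5]
force: [-0.7, 0.1, -0.8]
width: 0.093
finger_force: 0.0
time: 12.3
eef_pos: [0.4701, 0.1881, 0.044]
eef_rot: [180.0, -40.2, -162.5]
force: [-0.3, -1.0, 0.5]
width: 0.093
finger_force: 0.0
time: 13.3
eef_pos: [0.4707, 0.1884, 0.0447]
eef_rot: [180.0, -40.1, -162.5]
force: [1.4, 0.7, 1.3]
width: 0.0551
finger_force: 30.0
{'time': 13.3, 'joint_positions': [16.4816, 43.1708, 67.6177, -0.6601, 109.3287, -91.0074], 'eef_pos': [0.4707, 0.1884, 0.0447], 'eef_rot': [179.9582, -40.1224, -162.4869], 'force': [1.3943, 0.7281, 1.2847], 'width': 0.0551, 'finger_force': 29.9956}
```

```bash
python3 -m handwheel '0.003 0 -0.003 0 0 0; 0.005 0 -0.006 0 0 0; 0.013 0 -0.015 0 0 0; 0.013 0 -0.015 0 0 0; 0.013 0 -0.015 0 0 0; 0.013 0 -0.015 0 0 0; 0.013 0 -0.015 0 0 0; 0.013 0 -0.015 0 0 0; 0.010 0 -0.012 0 0 0; 0.005 0 -0.006 0 0 0'
python3 - <<'E'
from h import *
st()
print(ray("scene",330.5/1.5625,358/1.5625,.058))
h=np.array([np.cos(np.radians(65)),np.sin(np.radians(65)),0]);B=np.array([.533,-.138,0])
G=B-.035*h
R=lean(65,0);t=R.as_matrix()[:,2]
plan([(G+[0,0,.17]+t*.019,R,20)])
s0=bot.capture("scene");cv2.imwrite("pics/s4.png",cv2.resize(s0[90:260,180:380],(700,595),interpolation=cv2.INTER_CUBIC)[:,:,::-1])
E
```

```text
time: 14.3
eef_pos: [0.4696, 0.1879, 0.2014]
eef_rot: [180.0, -40.0, -162.5]
force: [0.6, -0.1, -4.6]
width: 0.0548
finger_force: 30.0
{'time': 14.3, 'joint_positions': [16.4723, 33.8534, 63.7182, -0.7482, 122.4063, -91.1963], 'eef_pos': [0.4696, 0.1879, 0.2014], 'eef_rot': [179.9648, -39.9842, -162.4899], 'force': [0.6038, -0.1096, -4.5829], 'width': 0.0548, 'finger_force': 29.9998}
[ 0.54849944 -0.14049645  0.058     ]
0.001 -0.018 0.004 -0.04 -0.018 0.11; -0.001 -0.018 0.003 -0.04 -0.017 0.11; -0.003 -0.017 0.003 -0.04 -0.018 0.11; -0.006 -0.018 0.001 -0.04 -0.017 0.11; -0.006 -0.017 0.002 -0.04 -0.018 0.109; -0.009 -0.016 0.001 -0.04 -0.018 0.11; -0.01 -0.015 0 -0.04 -0.017 0.11; -0.012 -0.013 0 -0.04 -0.018 0.11; -0.014 -0.013 -0.001 -0.04 -0.018 0.11; -0.014 -0.011 0 -0.04 -0.017 0.11

-0.016 -0.009 -0.001 -0.04 -0.018 0.11; -0.016 -0.007 -0.001 -0.04 -0.018 0.11; -0.018 -0.005 0 -0.04 -0.017 0.11; -0.018 -0.004 -0.001 -0.04 -0.018 0.11; -0.018 -0.001 0 -0.04 -0.018 0.109; -0.018 0 0 -0.04 -0.017 0.11; -0.018 0.003 0 -0.04 -0.018 0.11; -0.018 0.004 0.001 -0.04 -0.018 0.11; -0.017 0.007 0.001 -0.039 -0.017 0.11; -0.016 0.008 0.002 -0.04 -0.018 0.11

end [ 0.5185 -0.1697  0.1509] [-180.    0.   65.]
```

View pics/s4.png

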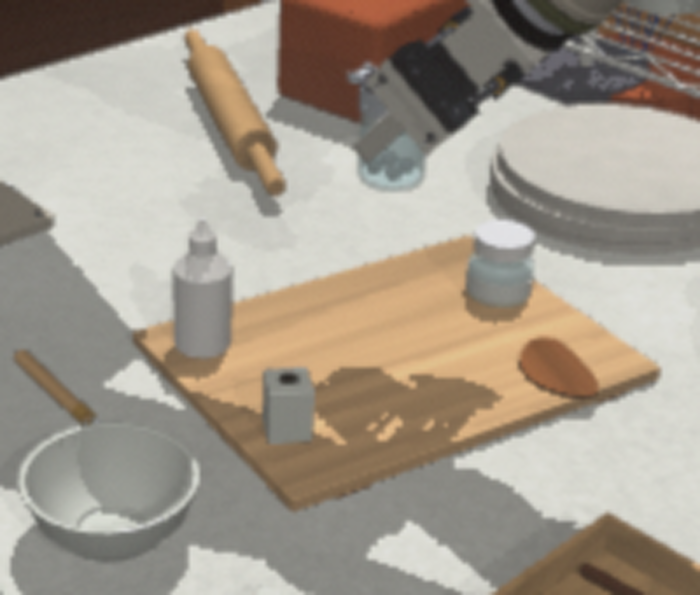

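The jar is lifted and upright in the grip, with its foot at about (392,180). The bowl rim centre is at about (110,476), which agrees with the top-view estimate. Carrying it to the bowl.

```bash
python3 -m handwheel '0.001 -0.018 0.004 -0.04 -0.018 0.11; -0.001 -0.018 0.003 -0.04 -0.017 0.11; -0.003 -0.017 0.003 -0.04 -0.018 0.11; -0.006 -0.018 0.001 -0.04 -0.017 0.11; -0.006 -0.017 0.002 -0.04 -0.018 0.109; -0.009 -0.016 0.001 -0.04 -0.018 0.11; -0.01 -0.015 0 -0.04 -0.017 0.11; -0.012 -0.013 0 -0.04 -0.018 0.11; -0.014 -0.013 -0.001 -0.04 -0.018 0.11; -0.014 -0.011 0 -0.04 -0.017 0.11'
python3 -m handwheel '-0.016 -0.009 -0.001 -0.04 -0.018 0.11; -0.016 -0.007 -0.001 -0.04 -0.018 0.11; -0.018 -0.005 0 -0.04 -0.017 0.11; -0.018 -0.004 -0.001 -0.04 -0.018 0.11; -0.018 -0.001 0 -0.04 -0.018 0.109; -0.018 0 0 -0.04 -0.017 0.11; -0.018 0.003 0 -0.04 -0.018 0.11; -0.018 0.004 0.001 -0.04 -0.018 0.11; -0.017 0.007 0.001 -0.039 -0.017 0.11; -0.016 0.008 0.002 -0.04 -0.018 0.11'
python3 - <<'E'
from h import *
st()
h=np.array([np.cos(np.radians(65)),np.sin(np.radians(65)),0]);B=np.array([.533,-.138,0])
G=B-.035*h
p=None
for a,z,n in((-35,.16,10),(-72,.138,10)):
    R=lean(65,a);t=R.as_matrix()[:,2];print("T",40-a)
    p=plan([(G+[0,0,z]+t*.019,R,n)],p)
E
```

```text
time: 15.35
eef_pos: [0.4923, 0.0078, 0.173]
eef_rot: [-165.9, -19.5, 126.2]
force: [0.0, 0.1, -4.1]
width: 0.0547
finger_force: 30.0
time: 16.35
eef_pos: [0.5167, -0.1704, 0.1476]
eef_rot: [-179.8, 0.2, 64.7]
force: [0.5, -0.5, -3.9]
width: 0.0551
finger_force: 30.0
{'time': 16.35, 'joint_positions': [-23.5511, 1.6073, 98.9509, -0.1524, 79.6482, 1.761], 'eef_pos': [0.5167, -0.1704, 0.1476], 'eef_rot': [-179.7983, 0.1561, 64.7158], 'force': [0.4547, -0.4598, -3.932], 'width': 0.0551, 'finger_force': 30.0035}
T 75
-0.001 0 0 0 -0.061 0; -0.001 0 0.001 -0.001 -0.061 -0.001; -0.001 0 0 0 -0.06 0; -0.001 0 0.001 -0.001 -0.061 0; -0.001 0.001 0 -0.001 -0.061 -0.001; 0 0 0.001 0 -0.061 0; -0.001 0 0 0 -0.061 -0.001; -0.001 0 0.001 -0.001 -0.061 0; -0.001 0 0.001 0 -0.06 0; 0 0 0.001 -0.001 -0.061 -0.001

end [ 0.5135 -0.1796  0.1439] [-180.   35.   65.]
T 112
0 0 0.001 0 -0.065 0; 0 0 0.002 0 -0.064 0; 0.001 0 0.001 0 -0.065 0; 0 0 0.001 0 -0.064 0; 0 0 0.002 0 -0.065 0; 0.001 0 0.001 0 -0.065 0; 0 0 0.001 0 -0.064 0; 0.001 0 0.001 0 -0.065 0; 0.001 0 0.002 0 -0.064 0; 0.001 0 0.001 0 -0.065 0

end [ 0.5104 -0.1863  0.1318] [-180.   72.   65.]
```

First tilt to 75° and check the joints.

```bash
python3 -m handwheel '-0.001 0 0 0 -0.061 0; -0.001 0 0.001 -0.001 -0.061 -0.001; -0.001 0 0 0 -0.06 0; -0.001 0 0.001 -0.001 -0.061 0; -0.001 0.001 0 -0.001 -0.061 -0.001; 0 0 0.001 0 -0.061 0; -0.001 0 0 0 -0.061 -0.001; -0.001 0 0.001 -0.001 -0.061 0; -0.001 0 0.001 0 -0.06 0; 0 0 0.001 -0.001 -0.061 -0.001'
python3 - <<'E'
from h import *
st()
for n in("scene","top"): np.save(n+"5.npy",bot.capture(n))
a=np.load("scene5.npy");b=np.load("top5.npy")
cv2.imwrite("pics/s5.png",np.hstack([cv2.resize(a[100:260,130:290],(400,400)),cv2.resize(b[100:240,240:380],(400,400))])[:,:,::-1])
E
```

```text
time: 17.35
eef_pos: [0.5138, -0.1787, 0.1442]
eef_rot: [-179.9, 35.1, 65.3]
force: [-0.6, -0.6, -4.1]
width: 0.0549
finger_force: 30.0
{'time': 17.35, 'joint_positions': [-3.1246, 14.5069, 92.6853, -32.324, 87.7657, 27.2273], 'eef_pos': [0.5138, -0.1787, 0.1442], 'eef_rot': [-179.9345, 35.0959, 65.3154], 'force': [-0.6387, -0.6365, -4.1015], 'width': 0.0549, 'finger_force': 30.0097}
```

View pics/s5.png

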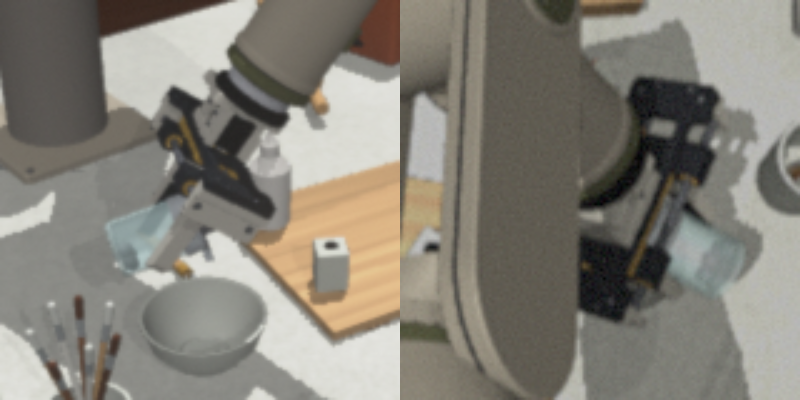

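The jar is tilted to 75° above the bowl, its bottom at (140,240) left and the bowl rim at (205,310). The bottle is clear of the hand and j4 is at -32. Tipping past level now.

```bash
python3 -m handwheel '0 0 0.001 0 -0.065 0; 0 0 0.002 0 -0.064 0; 0.001 0 0.001 0 -0.065 0; 0 0 0.001 0 -0.064 0; 0 0 0.002 0 -0.065 0; 0.001 0 0.001 0 -0.065 0; 0 0 0.001 0 -0.064 0; 0.001 0 0.001 0 -0.065 0; 0.001 0 0.002 0 -0.064 0; 0.001 0 0.001 0 -0.065 0'
python3 - <<'E'
from h import *
st()
for n in("scene","top"): np.save(n+"6.npy",bot.capture(n))
a=np.load("scene6.npy");b=np.load("top6.npy")
cv2.imwrite("pics/s6.png",np.hstack([cv2.resize(a[150:260,140:250],(500,500),interpolation=cv2.INTER_CUBIC),cv2.resize(b[130:240,290:356],(300,500),interpolation=cv2.INTER_CUBIC)])[:,:,::-1])
E
```

```text
time: 18.45
eef_pos: [0.5112, -0.186, 0.1323]
eef_rot: [-179.9, 72.0, 65.3]
force: [-0.1, 0.2, -3.6]
width: 0.0549
finger_force: 30.0
{'time': 18.45, 'joint_positions': [7.5939, 40.6419, 81.8141, -56.353, 105.2694, 42.3486], 'eef_pos': [0.5112, -0.186, 0.1323], 'eef_rot': [-179.9217, 71.9592, 65.3057], 'force': [-0.0627, 0.2389, -3.6054], 'width': 0.0549, 'finger_force': 29.9911}
```

View pics/s6.png

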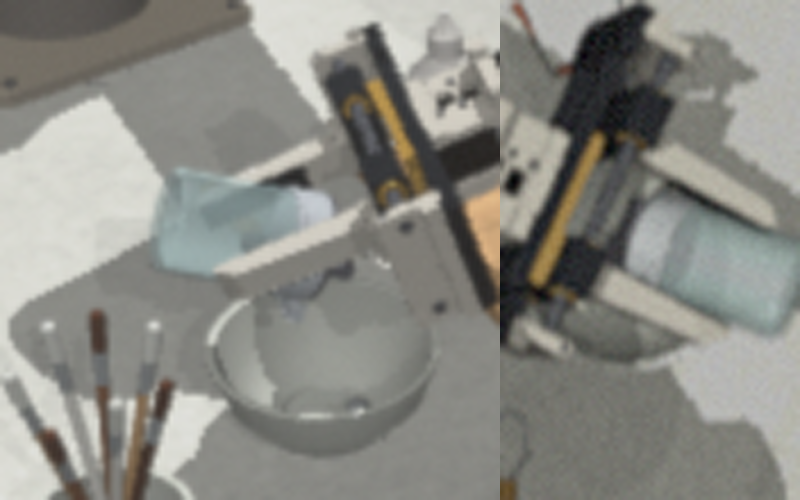

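The jar mouth is over the bowl, and one ball shows on the bowl floor at about (358,403) in the left part. Tipping a little further and shaking.

```bash
python3 -m handwheel '0 0 0 0 -0.04 0; 0 0 0 0 -0.04 0; 0 0 0 0 -0.04 0; 0.006 0 0 0 0 0; -0.006 0 0 0 0 0; 0 0.006 0 0 0 0; 0 -0.012 0 0 0 0; 0 0.006 0 0 0 0; 0.006 0 0 0 0 0; -0.006 0 0 0 0 0'
python3 -m handwheel '0 0 0 0 0 0.07; 0 0 0 0 0 -0.14; 0 0 0 0 0 0.07; 0 0 0.006 0 0 0; 0 0 -0.006 0 0 0; 0 0 0 0 -0.05 0; 0 0 0 0 0.05 0; 0 0 0 0 0 0; 0 0 0 0 0 0; 0 0 0 0 0 0'
python3 - <<'E'
from h import *
st()
for n in("scene","top"): np.save(n+"7.npy",bot.capture(n))
a=np.load("scene7.npy")
cv2.imwrite("pics/s7.png",cv2.resize(a[195:265,170:250],(800,600)[:2],interpolation=cv2.INTER_CUBIC)[:,:,::-1])
E
```

```text
time: 19.55
eef_pos: [0.5114, -0.186, 0.1318]
eef_rot: [-179.8, 78.8, 65.5]
force: [-0.2, 0.1, -4.2]
width: 0.0554
finger_force: 30.0
time: 20.55
eef_pos: [0.5116, -0.1857, 0.1332]
eef_rot: [179.7, 78.9, 65.0]
force: [0.4, 0.3, -3.7]
width: 0.0551
finger_force: 30.0
{'time': 20.55, 'joint_positions': [8.4536, 45.7887, 79.4163, -60.3837, 109.0873, 43.6806], 'eef_pos': [0.5116, -0.1857, 0.1332], 'eef_rot': [179.6764, 78.8674, 64.9813], 'force': [0.3611, 0.2778, -3.662], 'width': 0.0551, 'finger_force': 29.9977}
```

View pics/s7.png

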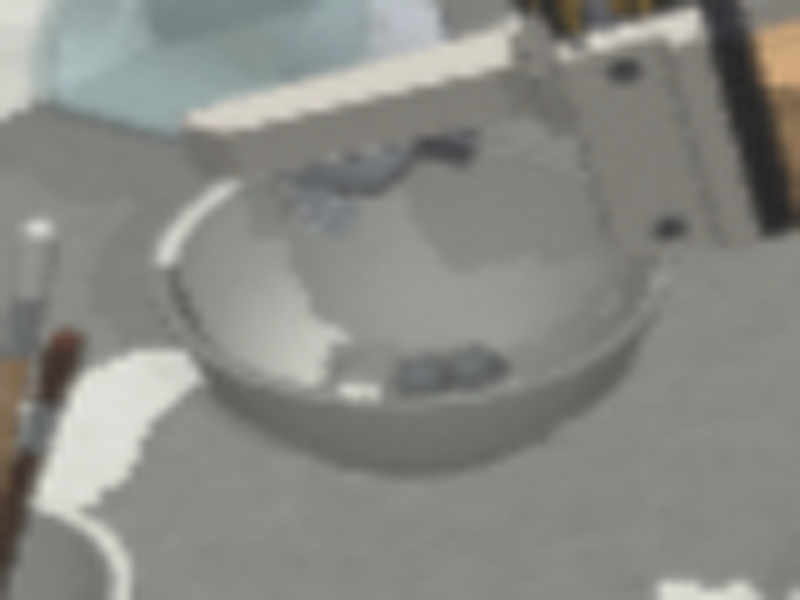

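At least two balls are in the bowl, at (420,375) and (480,365). The rest may be hidden by the near rim. I have used all my picture views, so from here I measure numerically: more shaking, then back to upright and count the balls from the top.

```bash
python3 -m handwheel '0 0 0 0 -0.05 0; 0 0 0 0 -0.05 0; 0 0 0 0 0 0.1; 0 0 0 0 0 -0.14; 0 0 0 0 0 -0.06; 0 0 0 0 0 0.1; 0 0.01 0 0 0 0; 0 -0.02 0 0 0 0; 0 0.02 0 0 0 0; 0 -0.01 0 0 0 0'
python3 -m handwheel '0.008 0 0 0 0 0; -0.008 0 0 0 0 0; 0 0 -0.01 0 0 0; 0 0 0.01 0 0 0; 0 0 -0.01 0 0 0; 0 0 0.01 0 0 0; 0 0 0 0 0 0.1; 0 0 0 0 0 -0.14; 0 0 0 0 0 0.04; 0 0 0 0 0 0'
python3 -m handwheel '0 0.01 0 0 0 0; 0 -0.02 0 0 0 0; 0 0.01 0 0 0 0; 0 0 0 0 0.07 0; 0 0 0 0 -0.07 0; 0 0 0 0 0.07 0; 0 0 0 0 -0.07 0; 0 0 0 0 0 0; 0 0 0 0 0 0; 0 0 0 0 0 0'
python3 - <<'E'
from h import *
st()
h=np.array([np.cos(np.radians(65)),np.sin(np.radians(65)),0]);B=np.array([.533,-.138,0])
G=B-.035*h
p=None
for a,z,n in((-35,.165,10),(0,.18,10)):
    R=lean(65,a);t=R.as_matrix()[:,2]
    p=plan([(G+[0,0,z]+t*.019,R,n)],p)
R=lean(197.5,40);t=R.as_matrix()[:,2]
plan([(np.array([.4696,.1879,.2014]),R,20)],p)
E
```

```text
time: 21.65
eef_pos: [0.5134, -0.187, 0.1333]
eef_rot: [179.7, 84.5, 65.0]
force: [0.5, 1.0, -2.9]
width: 0.0549
finger_force: 30.0
time: 22.65
eef_pos: [0.5114, -0.1859, 0.1329]
eef_rot: [179.0, 84.6, 64.3]
force: [0.1, -0.1, -3.5]
width: 0.0548
finger_force: 30.0
time: 23.65
eef_pos: [0.5118, -0.1859, 0.1329]
eef_rot: [179.4, 84.5, 64.7]
force: [-0.4, -0.4, -4.5]
width: 0.0551
finger_force: 30.0
{'time': 23.65, 'joint_positions': [8.8096, 50.1038, 77.3982, -63.6795, 112.1847, 44.4652], 'eef_pos': [0.5118, -0.1859, 0.1329], 'eef_rot': [179.407, 84.5, 64.7062], 'force': [-0.4211, -0.4218, -4.532], 'width': 0.0551, 'finger_force': 30.0082}
-0.002 0 -0.001 0.001 0.086 0; -0.001 0 -0.001 0 0.087 0; -0.002 0 -0.001 0 0.086 0; -0.001 0 -0.001 0.001 0.087 0.001; -0.001 0 -0.001 0.001 0.086 0; -0.001 -0.001 -0.002 0 0.086 0; -0.001 0 -0.001 0.001 0.087 0; -0.001 0 -0.002 0 0.086 0; -0.001 0 -0.001 0.001 0.087 0.001; 0 0 -0.002 0 0.086 0

end [ 0.5137 -0.1794  0.1492] [180.  35.  65.]
0 0 -0.002 0 0.061 0; 0 0 -0.001 0 0.061 0; 0.001 0 -0.002 0 0.061 0; 0 0 -0.001 0 0.061 0; 0.001 0 -0.002 0
[... 249 characters left out ...]
7 -0.11; 0.017 -0.006 -0.001 0.04 0.018 -0.11; 0.018 -0.005 -0.001 0.04 0.017 -0.11; 0.018 -0.002 0.001 0.04 0.018 -0.11; 0.018 -0.001 0 0.04 0.018 -0.109; 0.018 0.002 0.001 0.04 0.017 -0.11; 0.018 0.004 0.001 0.04 0.018 -0.11; 0.017 0.005 0.001 0.04 0.018 -0.11; 0.017 0.007 0.001 0.04 0.017 -0.11

0.015 0.01 0.001 0.04 0.018 -0.11; 0.015 0.011 0.002 0.04 0.017 -0.11; 0.013 0.012 0 0.04 0.018 -0.11; 0.012 0.014 0.001 0.04 0.018 -0.11; 0.01 0.015 0 0.04 0.017 -0.109; 0.008 0.016 0 0.04 0.018 -0.11; 0.007 0.017 -0.001 0.04 0.018 -0.11; 0.004 0.017 -0.002 0.04 0.017 -0.11; 0.003 0.018 -0.002 0.04 0.018 -0.11; 0.001 0.018 -0.003 0.04 0.017 -0.11

end [0.4697 0.1877 0.2016] [ 180.   -40.  -162.5]
```

Upright again, then back above the board with a count of the balls from the top view.

```bash
python3 -m handwheel '-0.002 0 -0.001 0.001 0.086 0; -0.001 0 -0.001 0 0.087 0; -0.002 0 -0.001 0 0.086 0; -0.001 0 -0.001 0.001 0.087 0.001; -0.001 0 -0.001 0.001 0.086 0; -0.001 -0.001 -0.002 0 0.086 0; -0.001 0 -0.001 0.001 0.087 0; -0.001 0 -0.002 0 0.086 0; -0.001 0 -0.001 0.001 0.087 0.001; 0 0 -0.002 0 0.086 0'
python3 -m handwheel '0 0 -0.002 0 0.061 0; 0 0 -0.001 0 0.061 0; 0.001 0 -0.002 0 0.061 0; 0 0 -0.001 0 0.061 0; 0.001 0 -0.002 0 0.061 0; 0.001 0 -0.001 0 0.061 0; 0 0 -0.002 0 0.062 0; 0.001 0 -0.001 0 0.061 0; 0.001 0 -0.001 0 0.061 0; 0.001 0 -0.001 0 0.061 0'
python3 -m handwheel '0.015 -0.01 -0.002 0.04 0.018 -0.11; 0.016 -0.008 -0.001 0.04 0.017 -0.11; 0.017 -0.006 -0.001 0.04 0.018 -0.11; 0.018 -0.005 -0.001 0.04 0.017 -0.11; 0.018 -0.002 0.001 0.04 0.018 -0.11; 0.018 -0.001 0 0.04 0.018 -0.109; 0.018 0.002 0.001 0.04 0.017 -0.11; 0.018 0.004 0.001 0.04 0.018 -0.11; 0.017 0.005 0.001 0.04 0.018 -0.11; 0.017 0.007 0.001 0.04 0.017 -0.11'
python3 -m handwheel '0.015 0.01 0.001 0.04 0.018 -0.11; 0.015 0.011 0.002 0.04 0.017 -0.11; 0.013 0.012 0 0.04 0.018 -0.11; 0.012 0.014 0.001 0.04 0.018 -0.11; 0.01 0.015 0 0.04 0.017 -0.109; 0.008 0.016 0 0.04 0.018 -0.11; 0.007 0.017 -0.001 0.04 0.018 -0.11; 0.004 0.017 -0.002 0.04 0.017 -0.11; 0.003 0.018 -0.002 0.04 0.018 -0.11; 0.001 0.018 -0.003 0.04 0.017 -0.11'
python3 - <<'E'
from h import *
st()
for n in("scene","top"): np.save(n+"8.npy",bot.capture(n))
def dump(n):
    im=np.load(n).astype(int); u,v=np.round(proj("top",[.533,-.138,.012])).astype(int);print(n,u,v)
    g=im[v-20:v+21,u-24:u+25].mean(2)
    for r in g: print(''.join('%x'%min(15,int(x)//14) for x in r))
dump("top8.npy")
E
```

```text
time: 24.65
eef_pos: [0.5137, -0.1791, 0.1504]
eef_rot: [179.9, 34.8, 64.9]
force: [0.2, -1.2, -3.5]
width: 0.0549
finger_force: 30.0
time: 25.65
eef_pos: [0.5176, -0.1697, 0.1615]
eef_rot: [179.9, -0.0, 65.0]
force: [-0.3, 0.4, -4.3]
width: 0.0551
finger_force: 30.0
time: 26.65
eef_pos: [0.493, 0.0093, 0.182]
eef_rot: [-166.0, -19.5, 126.8]
force: [-0.3, -0.1, -4.4]
width: 0.0545
finger_force: 30.0
time: 27.65
eef_pos: [0.4696, 0.1883, 0.2016]
eef_rot: [180.0, -40.0, -162.2]
force: [0.4, 0.2, -3.5]
width: 0.0551
finger_force: 30.0
{'time': 27.65, 'joint_positions': [16.5804, 33.893, 63.648, -0.859, 122.4508, -91.3738], 'eef_pos': [0.4696, 0.1883, 0.2016], 'eef_rot': [179.959, -40.0001, -162.228], 'force': [0.3965, 0.1559, -3.5069], 'width': 0.0551, 'finger_force': 29.9925}
top8.npy 316 189
889cccccccba8889999999a9a9a9aaaa999999abbb989bccc
889bcccccb988898999999aaaaaaaaaaa999999abcb989bcc
8889acdca8788899999aaaaaaaaaaaaaa9a99999aabb989cc
88889ccb888899999aaaaaaaaabaaaaaaaaaaa9999bca89ab
88889bb97888999aaaaabbbbabbbbaaaaaaaa999989bba899
8888bb977888999aaaabbbbbbbbbbbbbaaaaaa99999abb98
[... 1051 characters left out ...]

888886666777878889cdcccdccccbaabbbaa9a99888878aba
878886667777778778accccccccbaaabbbaaa998887778bba
8888876667777777889bbbbbbbbbbbbbbaaa999888878aca9
8888887666777777778aaaaaaabbaabaaa99998888779bbaa
88887886666777777789aabbaaaaaaaaa99998888778aba9c
78777887666677777778aaaaaaaaaaa999988887778abcbbc
7877887876666667777799aaaaaa99999998887777abbaccc
788877788766666777779999999999998888777779bbabccc
7878787788776666666788889998988888777778abbbbcccc
778788877887665566667888888888887777778accccccccc
78888887788887656566677777777777777779bcccccccccc
888878888888888766666666676676667789abccccccccdcc
778877777777788877887676666767778abbccccccccccccc
888887877777778888bb9999988899aabcccccccccccccccc
```

```bash
python3 - <<'E'
from h import *
a=np.load("scene8.npy").astype(int)
b=cv2.resize(cv2.imread("pics/s4.png"),(200,170),interpolation=cv2.INTER_AREA)[:,:,::-1].astype(int)
A=a[90:260,180:380]
for X in(A,b):
    for r in X[36:56,98:126].mean(2): print(''.join('%x'%min(15,int(x)//14) for x in r))
    print()
t=np.load("top8.npy").astype(int);u,v=316,189
g=t[v-9:v+4,u-9:u+5].mean(2);print((g<145).sum())
p=(np.array([.4707,.1884,.0452]))
R=lean(197.5,40)
plan([(p+[0,0,.03],R,10),(p,R,10)])
E
```

```text
8888877887777777778888877787
9888888877777777778888877678
8999888777777777899888875567
99998877777777799a9888876457
999987777777778aaaa988877668
bb9877777777789aaaa99888889b
feb9777777788aaaaaa9998889ce
fffd97777789aaaaaaa99989acef
fffeb777789aaaaaaaa9999bdeff
ffffc8789abbbbbbbaa9999befff
fffec99acdddddddddcba99befff
fffebaccddddddddddddcaacffff
fffecbcddddddddddddddcacefff
fffecbcddddddddddddddcbcefff
ffffdbccdddddddddddddcbcffff
ffffecbcddddddddddddcbceffff
fffffeccbcccddddddccccdfffff
ffffffedcbccccbbccccddefffff
ffffffffedddcccccddeffffffff
fffffffffffeefffffffffffffff

8888877887777777778877777787
9988888877777777778888777778
8998887777777777888888775567
9999877777777778999988874567
a999877777777789aa9988875678
bb9877777777789aaaa99888779b
eeb87777777789aaaa9998888ace
ffec877777788999aa9999889cef
fffea777778888899999999aceff
fffeb877788888888888999befff
fffeb98788888888888889acefff
fffebaa878898888888899acefff
fffecbb9789a98888889bbacefff
fffecbca99bb98888aabccbdffff
ffffdbccccdca889acdddcbdffff
ffffecbccdddcaabcdddcbceffff
ffffedcbbccccccccdccbcdfffff
ffffffedcccccccccccccdefffff
fffffffeeddcccccddddefffffff
ffffffffffeeeeeefeefffffffff

96
-0.008 0 0.01 0 0 0.001; -0.008 -0.001 0.009 -0.001 0 0; -0.009 0 0.01 0 0 0.001; -0.008 0 0.009 0 0 0.001; -0.008 0 0.01 -0.001 0 0; -0.008 -0.001 0.01 0 0 0.001; -0.008 0 0.009 -0.001 0 0.001; -0.009 0 0.01 0 0 0; -0.008 0 0.009 0 0 0.001; -0.008 -0.001 0.01 -0.001 0 0

-0.002 0 0.002 0 0 0; -0.002 0 0.003 0 0 0; -0.002 0 0.002 0 0 0; -0.002 0 0.002 0 0 0; -0.002 0 0.002 0 0 0; -0.002 0 0.003 0 0 0; -0.001 0 0.002 0 0 0; -0.002 0 0.002 0 0 0; -0.002 0 0.003 0 0 0; -0.002 0 0.002 0 0 0

end [0.4706 0.188  0.0452] [ 180.   -40.  -162.5]
```

The jar is empty (its floor is now uniformly bright) and about four balls' worth of dark area lies in the bowl. The jar hasn't slipped in the grip. Lowering it and releasing.

```bash
python3 -m handwheel '-0.008 0 0.01 0 0 0.001; -0.008 -0.001 0.009 -0.001 0 0; -0.009 0 0.01 0 0 0.001; -0.008 0 0.009 0 0 0.001; -0.008 0 0.01 -0.001 0 0; -0.008 -0.001 0.01 0 0 0.001; -0.008 0 0.009 -0.001 0 0.001; -0.009 0 0.01 0 0 0; -0.008 0 0.009 0 0 0.001; -0.008 -0.001 0.01 -0.001 0 0'
python3 -m handwheel '-0.002 0 0.002 0 0 0; -0.002 0 0.003 0 0 0; -0.002 0 0.002 0 0 0; -0.002 0 0.002 0 0 0; -0.002 0 0.002 0 0 0; -0.002 0 0.003 0 0 0; -0.001 0 0.002 0 0 0; -0.002 0 0.002 0 0 0; -0.002 0 0.003 0 0 0; -0.002 0 0.002 0 0 0'
python3 -m handwheel '0 0 0 0 0 0; 0 0 0 0 0 0; 0 0 0 0 0 0; 0 0 0 0 0 0; 0 0 0 0 0 0; 0 0 0 0 0 0; 0 0 0 0 0 0; 0 0 0 0 0 0; 0 0 0 0 0 0; 0 0 0 0 0 0' 100
python3 -m handwheel '0 0 -0.005 0 0 0; 0 0 -0.01 0 0 0; 0 0 -0.015 0 0 0; 0 0 -0.015 0 0 0; 0 0 -0.015 0 0 0; 0 0 -0.015 0 0 0; 0 0 -0.015 0 0 0; 0 0 -0.015 0 0 0; 0 0 -0.015 0 0 0; 0 0 -0.015 0 0 0'
python3 - <<'E'
from h import *
st()
s=bot.capture("scene").astype(int);np.save("scene9.npy",s)
r=s[150:196,272:308]
for row in (r[...,0]-r[...,2]): print(''.join('%x'%min(15,max(0,x//6)) for x in row))
E
```

```text
time: 28.75
eef_pos: [0.4714, 0.1854, 0.0739]
eef_rot: [-179.9, -40.0, -163.0]
force: [0.5, 0.1, -3.2]
width: 0.0555
finger_force: 30.0
time: 29.75
eef_pos: [0.471, 0.1851, 0.0447]
eef_rot: [-179.9, -40.0, -163.0]
force: [1.0, 0.1, -3.7]
width: 0.0552
finger_force: 30.0
time: 30.75
eef_pos: [0.4711, 0.1851, 0.0451]
eef_rot: [-179.9, -40.0, -163.0]
force: [0.6, -0.1, 0.6]
width: 0.0932
finger_force: 0.0
time: 31.75
eef_pos: [0.5549, 0.2109, 0.1497]
eef_rot: [-179.9, -40.0, -163.0]
force: [0.2, 1.1, 0.2]
width: 0.0925
finger_force: 0.0
{'time': 31.75, 'joint_positions': [16.2425, 51.3587, 43.6403, -0.7221, 124.9677, -91.0006], 'eef_pos': [0.5549, 0.2109, 0.1497], 'eef_rot': [-179.9, -39.9725, -162.9919], 'force': [0.2182, 1.1163, 0.1993], 'width': 0.0925, 'finger_force': 0.0}
111111111111111111111111111111111111
111111111111111111111111111111111111
111111111111111111111111111111111111
111111111111111111111111111111111111
111111111111111111111111111111111111
111111111111111111110011111111111111
111111111111111111000001111111111111
111111111011111110000001111111111111
1111111100000111000
[... 686 characters left out ...]
cccdc8300000000000001127deeedddddd
ccddddc8311000000000000138deeddeddde
cdddddc8200000000000010138dddddedeee
ddddddc7210000000000011138dddddeeeee
eeedddc6210000000000000139deeeeeeeee
eeddedc620000000000000014adeeeeeeeee
eeddedc610000000000000015beeeeeeeeee
eeeeddc600000000000000015ceeeeeeeeee
eeeeddb400000000000000016ceeeeeeeeee
eeeedcb300000000000000006ceeeeeeeeee
eedd99a400000000000000007deeeeeeeeee
eddc988520000000000000039eeeeeeeeeee
dc9988875310000000000026ceeeeeeeedde
a98888888643210000012349eeeeeeddeeee
daaa8889888743332334568beeddedeeeeee
eedc9888988887777778889cdeeeeeeeeedd
eeda9888888888888888888aeeeeeeeeddee
eeda9888898988888888889ceeeeeedeeeee
eeeda99888888888889999beededeeeeeeee
```

The jar stands upright on the board, looking the same as at the start, and the hand is clear. Handing in.

```bash
python3 -c "
from cell import bot
print(bot.finish_job())"
```

```text
the job is handed in; nothing more can be done
None
```

The job is handed in with no verdict shown: the dial was opened, all four balls look to be in the bowl (judged from pixel brightness, the jar reading as empty), and the jar stands upright back on its board.

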